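# Swing the bench magnifier over the sample cup

### The arm

A 6-joint arm with a two-finger parallel gripper is mounted at the origin on a cart in front of the work surface, level with it; the furniture and walls round the work are solid. World frame = base frame: x ahead of the robot, y to its left, z up, the work surface at z = 0. Lengths are in m, angles in rad, forces in N, time in s.
With the tool pointing down it reaches from about 0.275 to 0.825 m from the base axis. Payload 4.9 kg.
Tool frame: the origin (TCP) lies midway between the tips of the shut fingers; the grasp point (between the pads) lies 19 mm behind it (bot.grip_depth is the distance from the TCP to the grasp point, in m); z points along the fingers, y is the line along which they close (so a half turn about z gives the same grasp; the last joint's range is limited). The gripper opens to 85 mm and grips with 20 to 120 N. Pads are 22 mm wide; open, the fingers measure 114 mm over their backs; the gripper's body (76 mm by 85 mm) begins 54 mm behind the grasp point. The pads swing forward as they close: fully open they stand 13 mm farther back than shut.
Start: joints at [1.116, 0.326, -0.193, 1.052, 0, 1.437], TCP at [0.173, 0.522, 0.231] pointing down, gripper open.
Joint ranges: [-2.65, 2.65], [-0.97, 1.79], [-1.3, 1.35], [-1.93, 2.1], [-1.47, 1.37], [-3.14, 3.14]. Speed limits (rad/s): [2.57, 2.57, 3.14, 3.14, 3.14, 3.14].

### API

Orientations are given as a unit quaternion [w, x, y, z].
In Python, from cell import bot gives the robot as it stands. Calls block until the motion is done:
- bot.move_pose(position, orientation): joint-space move of the TCP to a pose.
- bot.move_linear(position, speed=0.15, rotation=None, until_force=None): straight line of the TCP; rotation=None keeps the orientation; speed is the mean speed in m/s. With until_force (N) it stops when the force on the tool has changed by that much, and returns True; else False.
- bot.goto_joints(angles): joint-space move.
- bot.set_gripper(opening, grasp_force=None): opening from 0.0 (shut) to 1.0 (fully open); grasp_force is the grip in N (None keeps the last); returns when the fingers have stopped.
- bot.wait(seconds).
- bot.solve_ik(position, orientation): joint angles nearest the present ones, or None.
- bot.camera(name): name is "scene" or "top" or "wrist"; returns the picture (384x512x3 uint8, red, green, blue); there is no depth.
- bot.calibration(name): a dict with "mtx" (3x3 intrinsics, pixels), "extrinsics" (4x4, takes a point from world to camera coordinates); the wrist camera has in their place "hand_eye" (4x4, takes a point from camera to tool coordinates, whose origin is the TCP and whose axes are the flange's). Camera axes: x right, y down, z forward; pixel columns grow to the right and rows downward; lengths in m; the calibration is good to about 2 mm. A picture is of the moment at which its call begins: read the wrist's pose just before it. calibration takes no time and is no camera call.
A pose or a line that the arm cannot do raises bot.PlanningError and nothing moves.
- bot.close_job(): hands the job in; it is judged then, once.
Trained networks look in the newest picture that a camera, given by its name, has taken for a name from the list of things; names that differ only in an ending like _2 or _b are one class to them, and where a whole thing is asked for, a point or a joint stands for the part that bears it (a point fixed in the world has none). Each returns a list of dicts, best first, with "confidence" (0 to 1); they miss things now and then, are a little off and sometimes report something else, mostly with a low value. They report only what shows in the picture. A call takes as long as a camera call. They do not tell look-alikes from the thing itself.
- bot.search_frame(camera, thing): "bbox" ([left, top, width, height] in pixels, round what is visible of it).
Readings, each from a call of its own:
- bot.read_clock(): time.
- bot.read_joint_positions(): joint angles.
- bot.read_joint_vel(): joint speeds.
- bot.read_joint_efforts(): joint torques, N m.
- bot.read_position(): TCP position.
- bot.read_tool_rot(): TCP orientation.
- bot.read_ft_force(): force on the tool from outside, world axes, zero at the start.
- bot.read_moment(): the same for the moment, N m.
- bot.read_gripper_width(): opening from 0.0 (shut) to 1.0 (fully open).
- bot.read_finger_force(): force on a finger pad.
Only numpy, scipy, OpenCV 4.12 (cv2) and the standard library are available. Lean on these libraries where they do the work, as an engineer would, in place of code of your own. Each camera call takes 0.05 s, during which the arm holds its last target. There are 200 camera calls.

### The job

Swing the bench magnifier round on its post by the black knob until its round lens is centred over the lidded sample cup, so that the whole lid can be inspected through it, then let go. Leave the cup standing where it is.

Things in the scene. Friction and masses are not known exactly. Their poses are not given: they have to be found in the camera images.
- pivot (a point): Point on the magnifier's vertical swing axis, 132 mm above the table, in a grey hub (40 mm wide, top at 155 mm) on a steel post on a white round foot 160 mm wide, fixed to the table. The stiff hub lets the head turn level, 69 degrees to either side of a line roughly towards the robot; it stays where released. About 1.5 N at the knob turns it. It starts swung to the robot's right.
- lens (a point): Centre of the magnifier's round clear lens, in a white ring 115 mm across outside, 104 mm clear inside, 14 mm thick, underside 125 mm above the table. It lies 170 mm from the pivot, at the same height, on two thin steel rods, and turns with the head.
- knob (a point): Upright black knob on the outer edge of the lens ring, on the line from pivot through lens centre, 232 mm from the pivot: a round peg 18 mm thick, from 137 to 192 mm above the table, free on all sides above the ring. This point is on its axis, 167 mm above the table. It is fixed to the ring and may turn between the fingers while the head swings.
- sample_cup: The only sample cup: a round off-white plastic tub with a flat lid, 62 mm wide, 42 mm tall, loose on the table. Origin at the centre of its underside, z up. It stands on the circle that the lens centre sweeps (to about 12 mm), near a square timer (62 mm wide, 18 mm tall) and a brass-coloured knobbed weight (38 mm wide, 52 mm tall); the three change places.
There are look-alikes about, which are no part of the job. Leave any blue or orange look-alike of the sample_cup alone.

How it is judged:
By the outcome, as a careful person would: the job done as asked, in the order asked, and still so for the second after the job is handed in, with the robot touching nothing.
It also fails if it takes over 40 s, if anything falls off the work surface, if the arm or the gripper's body presses on something with over 40 N, if the wrist force passes 120 N, or if a joint passes its speed limit or range.

## Working session

There is one attempt and no reset: what is moved stays moved. The work goes in short steps, each a Python script; the robot and the scene stay as the last script left them, time stands still between calls to the robot, and variables do not carry over. Pictures are saved under pics/ and viewed, at most 10 in all, crops included, and the job is handed in when it is done.

```bash
mkdir -p pics
python3 - <<'E'
from cell import bot
import cv2,numpy as np
ims=[]
for c in ("scene","top"):
    im=bot.camera(c); cv2.imwrite(f"pics/{c}0.png",im[...,::-1])
    k=bot.calibration(c); print(c,np.round(k["mtx"],1).tolist(),np.round(k["extrinsics"],3).tolist())
    for t in ("pivot","lens","knob","sample_cup"):
        print(t,[(np.round(d["bbox"]).tolist(),round(d["confidence"],2)) for d in bot.search_frame(c,t)][:5])
print(bot.read_clock(),bot.read_tool_rot())
E
```

```text
scene [[494.7, 0.0, 252.1], [0.0, 494.7, 185.9], [0.0, 0.0, 1.0]] [[-0.966, 0.26, 0.008, 0.598], [0.219, 0.828, -0.516, 0.065], [-0.141, -0.496, -0.857, 0.944], [0.0, 0.0, 0.0, 1.0]]
pivot [([151.0, 96.0, 124.0, 203.0], 0.69)]
lens [([174.0, 93.0, 99.0, 156.0], 0.56)]
knob [([175.0, 103.0, 98.0, 149.0], 0.9)]
sample_cup [([251.0, 186.0, 36.0, 38.0], 0.77), ([193.0, 159.0, 30.0, 33.0], 0.66), ([264.0, 140.0, 14.0, 28.0], 0.61)]
top [[397.1, 0.0, 253.1], [0.0, 397.1, 192.7], [0.0, 0.0, 1.0]] [[0.016, -1.0, 0.008, -0.164], [-1.0, -0.016, -0.018, 0.574], [0.018, -0.008, -1.0, 0.949], [0.0, 0.0, 0.0, 1.0]]
pivot [([198.0, 112.0, 123.0, 106.0], 0.65)]
lens [([213.0, 121.0, 108.0, 98.0], 0.64)]
knob [([213.0, 123.0, 111.0, 94.0], 0.88)]
sample_cup [([247.0, 195.0, 25.0, 24.0], 0.89), ([285.0, 152.0, 24.0, 16.0], 0.78), ([294.0, 212.0, 27.0, 18.0], 0.7)]
0.5 [-1.16454120e-05  1.59713399e-01  9.87163426e-01 -3.23802823e-05]
```

Run:
```python
import cv2
a=cv2.imread("pics/top0.png")[80:260,150:390]; cv2.imwrite("pics/top0c.png",cv2.resize(a,None,fx=3.33,fy=3.33,interpolation=cv2.INTER_CUBIC)[:600,:800])
a=cv2.imread("pics/scene0.png"); cv2.imwrite("pics/scene0c.png",cv2.resize(a,None,fx=1.5,fy=1.5));
```

```text
(no output)
```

View pics/top0c.png

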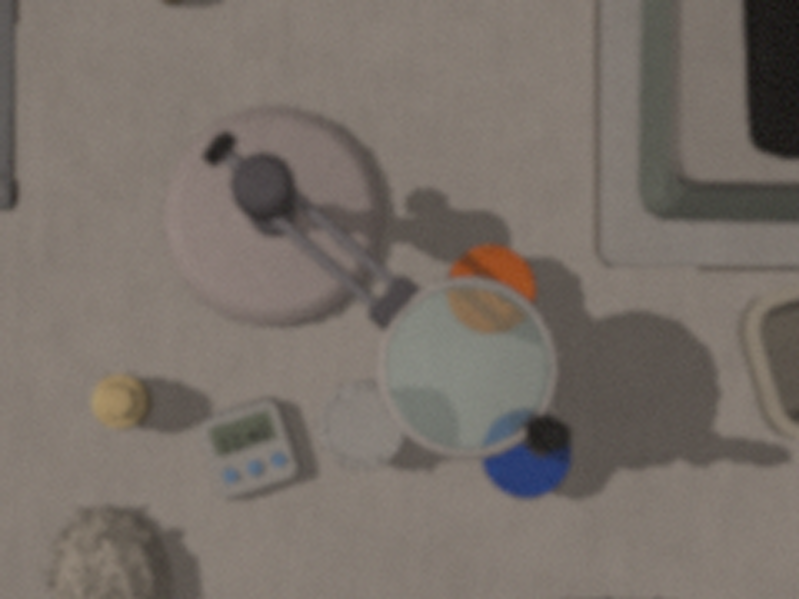

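View pics/scene0c.png

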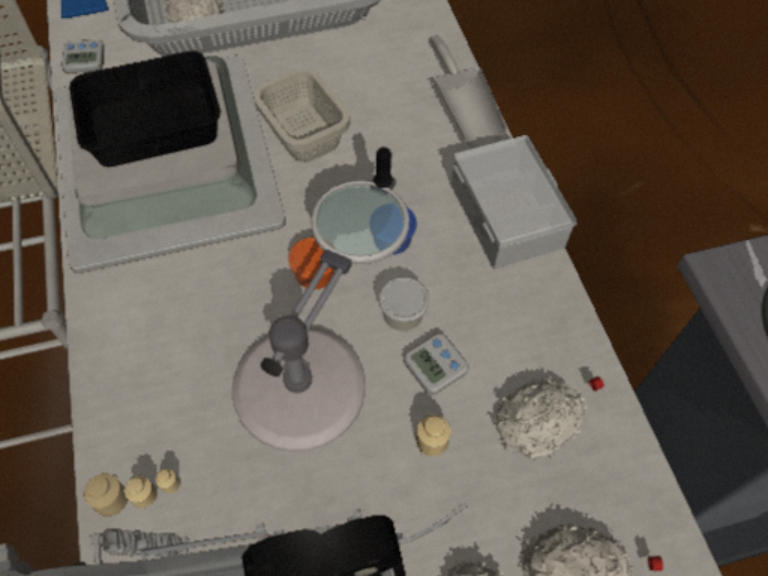

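The top crop shows the hub at (263,187), lens ring at (468,367), knob top at (548,436) and the off-white cup at (364,424). The cup sits between the timer and the blue look-alike. The scene picture agrees: the cup lid is at (403,295) and the knob top at (383,153).

```bash
cat > h.py <<'E'
from cell import bot
import numpy as np, cv2
def ray(cam,u,v,z):
    k=bot.calibration(cam);E=k["extrinsics"];R,t=E[:3,:3],E[:3,3]
    c=-R.T@t; d=R.T@np.linalg.inv(k["mtx"])@[u,v,1]
    return (c+d*(z-c[2])/d[2])[:2]
E
python3 - <<'E'
from h import *
T=lambda u,v,z:ray("top",150+u/3.333,80+v/3.333,z)
S=lambda u,v,z:ray("scene",u/1.5,v/1.5,z)
hub=T(263,187,.155);knob=T(548,436,.192);lens=T(468,367,.136);cup=T(364,424,.040)
print("top",hub,knob,lens,cup)
print("scene",S(289,333,.15),S(383,153,.19),S(361,221,.139),S(404,296,.042))
f=np.linalg.norm
print(f(knob-hub),f(lens-hub),f(cup-hub))
for p in (hub,):
  for q in (knob,lens,cup):
    d=q-p; print(np.degrees(np.arctan2(d[1],d[0]))%360)
print("foot",T(277,216,.01))
E
```

```text
top [ 0.68799072 -0.10315633] [ 0.53982546 -0.27313227] [ 0.58065993 -0.23176111] [ 0.54240087 -0.16973695]
scene [ 0.68935865 -0.09979005] [ 0.54098388 -0.27586638] [ 0.58014679 -0.22604028] [ 0.54085683 -0.16996103]
0.22548783576239328 0.1675084686678387 0.16009179486739414
228.9218674514532
230.1523505375598
204.5753943116627
foot [ 0.69046821 -0.10554377]
```

```bash
cat >> h.py <<'E'
from scipy.spatial.transform import Rotation as Ro
def quat(a,flip=1):   # tool down, closing along the tangent at swing angle a (deg)
    a=np.radians(a); y=flip*np.array([-np.sin(a),np.cos(a),0]); z=np.array([0,0,-1.]); x=np.cross(y,z)
    return Ro.from_matrix(np.c_[x,y,z]).as_quat(scalar_first=True)
E
python3 - <<'E'
from h import *
p=bot.read_position(); bot.move_linear([p[0],p[1],.32],speed=.2)
best=None
for f in (1,-1):
    q=quat(220,f); s=[bot.solve_ik(P,q) for P in ([.540,-.2765,.29],[.540,-.2765,.15],[.478,-.199,.15])]
    print(f,[None if j is None else np.round(j,2).tolist() for j in s])
    if all(j is not None for j in s) and (best is None or abs(s[0][5])<best[0]): best=(abs(s[0][5]),q,f)
print(best[2])
bot.move_pose([.540,-.2765,.29],best[1])
P,q=bot.read_position(),bot.read_tool_rot(); im=bot.camera("wrist"); cv2.imwrite("pics/w1.png",im[...,::-1])
H=bot.calibration("wrist"); print(P,q,H["hand_eye"].round(3).tolist(),H["mtx"].round(1).tolist())
print(bot.search_frame("wrist","knob"),bot.search_frame("wrist","sample_cup"),bot.read_clock())
E
```

```text
1 [[-0.59, 0.41, 0.07, 1.24, 0.0, 1.85], [-0.59, 0.49, -0.16, 0.92, 0.0, 1.85], [-0.54, 0.34, -0.4, 0.83, 0.0, 1.91]]
-1 [[-0.59, 0.41, 0.07, 1.24, 0.0, -1.29], [-0.59, 0.49, -0.16, 0.92, 0.0, -1.29], [-0.54, 0.34, -0.4, 0.83, 0.0, -1.24]]
-1
[ 0.5402767  -0.27583769  0.29003533] [ 4.72531675e-05 -3.42494784e-01  9.39519728e-01  4.33706673e-05] [[-0.0, -0.958, -0.286, 0.072], [1.0, -0.0, 0.0, 0.001], [-0.001, -0.286, 0.958, -0.143], [0.0, 0.0, 0.0, 1.0]] [[309.5, 0.0, 257.6], [0.0, 309.5, 191.9], [0.0, 0.0, 1.0]]
[{'bbox': [211.6, 165.8, 107.7, 170.4], 'confidence': 0.6}] [{'bbox': [196.3, 197.7, 24.0, 43.3], 'confidence': 0.81}, {'bbox': [301.6, 183.8, 44.0, 46.9], 'confidence': 0.63}, {'bbox': [239.2, 123.7, 50.2, 42.7], 'confidence': 0.63}] 4.325
```

View pics/w1.png

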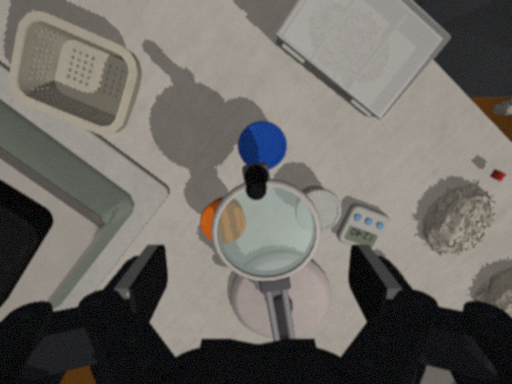

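The wrist view shows the knob top at about (256,173), the lens centre at (266,229) and the cup lid at about (321,209), partly behind the ring. The knob is roughly centred between the fingers.

```bash
cat >> h.py <<'E'
def wray(P,q,u,v,z):
    k=bot.calibration("wrist");H=k["hand_eye"];R=Ro.from_quat(q,scalar_first=True).as_matrix()
    c=R@H[:3,3]+P; d=R@H[:3,:3]@np.linalg.inv(k["mtx"])@[u,v,1]
    return (c+d*(z-c[2])/d[2])[:2]
E
python3 - <<'E'
from h import *
P,q=bot.read_position(),bot.read_tool_rot()
for n,u,v,z in (("knob",256,173,.192),("lens",266,229,.136),("cup",321,209,.042)): print(n,wray(P,q,u,v,z))
E
```

```text
knob [ 0.52830307 -0.28634329]
lens [ 0.57750928 -0.23189438]
cup [ 0.53739109 -0.16588164]
```

```bash
cat >> h.py <<'E'
piv=np.array([.689,-.102])
def kp(a,r=.232): return piv+r*np.array([np.cos(np.radians(a)),np.sin(np.radians(a))])
E
python3 - <<'E'
from h import *
bot.set_gripper(.7)
k=kp(229.3); P=bot.read_position()
bot.move_linear([*k,.29],speed=.15)
print(bot.move_linear([*k,.151],speed=.08,until_force=8), bot.read_position())
bot.set_gripper(0,grasp_force=25)
print(bot.read_gripper_width()*85, bot.read_ft_force(), bot.read_finger_force())
for a in np.linspace(229.3,204.7,9)[1:]:
    bot.move_linear([*kp(a),.151],speed=.06)
    print(round(a,1),np.round(bot.read_ft_force(),1),bot.read_position().round(4))
im=bot.camera("top"); cv2.imwrite("pics/top1.png",cv2.resize(im[80:260,150:390,::-1],None,fx=3.33,fy=3.33,interpolation=cv2.INTER_CUBIC)[:600,:800]); print(bot.read_clock())
E
```

```text
False [ 0.5380104  -0.27806097  0.15149629]
16.953517174661588 [-0.34904708 -1.40010974  1.2793026 ] 26.22913488087761
226.2 [-1.9 -0.2  1.6] [ 0.5279 -0.2695  0.1513]
223.2 [-3.8 -4.6  5.5] [ 0.519  -0.2609  0.1512]
220.1 [-3.7 -2.   5.2] [ 0.5112 -0.2513  0.1512]
217.0 [-0.9 -1.4  5.6] [ 0.5039 -0.2412  0.1512]
213.9 [0.3 0.5 4.1] [ 0.4965 -0.2305  0.1512]
210.8 [-0.8  0.2  5.3] [ 0.4894 -0.2195  0.1511]
207.8 [-0.7 -0.7  5.9] [ 0.483  -0.2086  0.1511]
204.7 [-0.9 -0.9  5.6] [ 0.4773 -0.1969  0.151 ]
10.2083
```

View pics/top1.png

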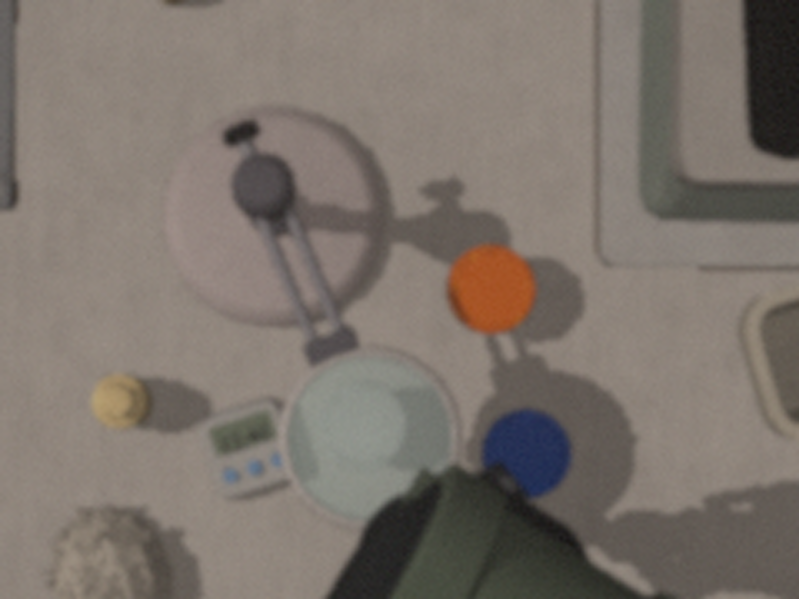

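The lens ring is now centred at about (371,437) in the top crop, with the cup lid seen through it at about (364,424). I'll release, retreat and check.

Run:
```python
from h import *
bot.set_gripper(.7)
P=bot.read_position(); bot.move_linear([P[0],P[1],.29],speed=.12)
bot.move_pose([.42,.15,.32],bot.read_tool_rot())
im=bot.camera("top"); c=cv2.resize(im[80:260,150:390,::-1],None,fx=3.33,fy=3.33,interpolation=cv2.INTER_CUBIC)[:600,:800]; cv2.imwrite("pics/top2.png",c)
e=c[320:560,240:520]; cl=cv2.createCLAHE(4,(2,2)).apply(cv2.cvtColor(e,cv2.COLOR_BGR2GRAY)); cv2.imwrite("pics/top2e.png",cv2.resize(cl,None,fx=2,fy=2))
s=bot.camera("scene"); cv2.imwrite("pics/scene2.png",cv2.resize(s[80:260,150:350,::-1],None,fx=3,fy=3)); print(bot.read_clock(),bot.search_frame("top","sample_cup"))
T=lambda u,v,z:ray("top",150+u/3.333,80+v/3.333,z)
print(T(371.5,437,.136),T(364,424,.042))
```

```text
13.4333 [{'bbox': [284.7, 151.1, 24.1, 27.6], 'confidence': 0.77}, {'bbox': [293.3, 203.7, 29.1, 27.1], 'confidence': 0.72}]
[ 0.53610955 -0.17224127] [ 0.54243683 -0.16968923]
```

View pics/top2e.png

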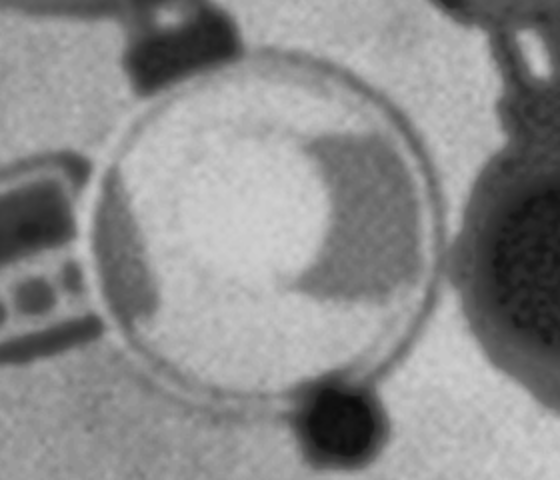

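View pics/scene2.png

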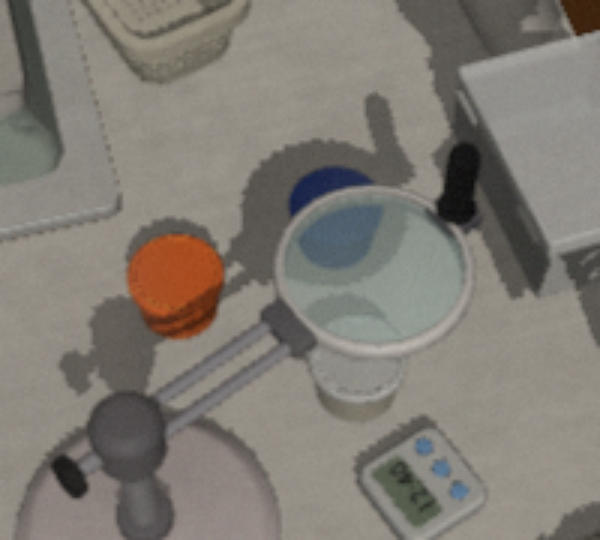

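The lens ring is centred at about (372,436) in the top crop and the lid at about (365,425), wholly inside the ring. That leaves about 6 mm of radial offset and almost none sideways. In the scene view the cup is standing and untouched, and the gripper is clear. I'll cross-check once from the scene camera, then hand in.

Run:
```python
from h import *
l=ray("scene",150+373/3,80+270/3,.134); c=ray("scene",404/1.5,296/1.5,.042); print(l,c,np.linalg.norm(l-c))
if np.linalg.norm(l-c)<.013: print(bot.close_job())
```

```text
[ 0.5358489  -0.16944405] [ 0.54085683 -0.16996103] 0.005034542863250315
the job is handed in; nothing more can be done
None
```

The magnifier lens is centred over the sample cup to within about 7 mm, with the whole lid inside the ring; the knob is released, the cup was left standing where it was, and the job is handed in.

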